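# Send the finial tray past the spring gate

### The arm

A 6-joint arm with a two-finger parallel gripper is mounted at the origin on the work surface. World frame = base frame: x ahead of the robot, y to its left, z up, the work surface at z = 0. Lengths are in mm, angles in rad, forces in N, time in s.
With the tool pointing down it reaches from about 300 to 850 mm from the base axis. Payload 4.2 kg.
Tool frame: the origin (TCP) lies on the centre line of the jaws, within the pads' length; the fingertips stand 19 mm ahead of it and the grasp point (between the pads) is the TCP; z points along the fingers, y is the direction in which the jaws open and shut (so a half turn about z gives the same grasp; the last joint's range is limited). The gripper opens to 91 mm and grips with 3 to 60 N. Pads are 32 mm wide; open, the fingers measure 118 mm over their backs; the gripper's body (76 mm by 178 mm) begins 60 mm behind the grasp point.
Start: joints at [-1.173, 0.32, 1.565, -0, 1.257, -0.02], TCP at [233.311, -525.554, 232.976] pointing down, gripper open.
Joint ranges: [-3.11, 3.11], [-0.84, 2.01], [0.21, 2.61], [-1.34, 4.49], [0.05, 2.63], [-2.56, 2.56]. Speed limits (rad/s): [2.57, 2.57, 3.14, 3.14, 3.14, 3.14].

### API

Orientations are given as a unit quaternion [w, x, y, z].
In Python, from cell import * gives the robot as it stands.
- The arm moves only by the tool step_arm, never from a script. Its argument "series" is a list of rows, each an object with "translation": the shift along the tool's x, y, z in mm, a list of three; "roll": the turn about the tool's z in rad; "grip": the opening, from -1 (shut) to 1 (fully open). A call has exactly 5 rows; each row is the pose to reach, as a shift and turn from the pose commanded when the call began, along the tool's axes at that moment; what a row does not reach only later rows make up. A row lasts 1/10 s, in which the tool goes at most 50 mm and 8.59 degrees, less where a joint would pass 70% of its speed; a pose out of reach is approached as far as the arm can. A call with a gripper value outside its range is refused whole. The fingers move at their own pace and stop on an object; the grip force is fixed at half the most. Time passes only in rows, so rows that repeat a pose let the fingers close, or fill a call up. It gives the time, the measured TCP pose, the force and the opening at its end, in the units of the state.
- get_obs(): the state, without advancing time (a new reading comes with each control period).
- grab_frame(name): name is "scene" or "top" or "wrist"; returns the picture (480x640x3 uint8, red, green, blue); there is no depth.
- calibration(name): a dict with "fov_y" (degrees; the focal length in pixels is half the picture's height over the tangent of half this angle, whatever the lens; pixels are square), "cx", "cy" (the principal point, pixels), "xyz" and "orientation" of the camera in the world; the wrist camera has in their place "tool_from_camera" (4x4, takes a point from camera to tool coordinates, whose origin is the TCP and whose axes are the flange's). Camera axes: x right, y down, z forward; pixel columns grow to the right and rows downward; lengths in mm; the calibration is good to about 2 mm. A picture is of the moment at which its call begins: read the wrist's pose just before it. calibration takes no time and is no camera call.
- hand_in(): hands the job in, once; it reports no verdict.
Trained networks look in the newest picture that a camera, given by its name, has taken for a name from the list of things; names that differ only in an ending like _2 or _b are one class to them, and where a whole thing is asked for, a point or a joint stands for the part that bears it (a point fixed in the world has none). Each returns a list of dicts, best first, with "score" (0 to 1); they miss things now and then, are a little off and sometimes report something else, mostly with a low value. They report only what shows in the picture. A call takes as long as a camera call.
- masks_of(target, camera): "pixels" (480x640 bool, what is visible of it) and "extent" ([centre column, centre row, width, height] in pixels, round what is visible of it).
The state is a dict: "time_s": time; "joint_pos": joint angles; "qd": joint speeds; "tau": joint torques, N m; "tool_pos": TCP position; "eef_rot": TCP orientation; "ft_force": force on the tool from outside, world axes, zero at the start; "moment": the same for the moment, N m; "grip_width": finger opening in mm.
Only numpy, scipy, OpenCV 4.12 (cv2) and the standard library are available. Lean on these libraries where they do the work, as an engineer would, in place of code of your own. Each camera call takes 0.05 s, during which the arm holds its last target.

### The job

Press the gate's long treadle down with one fingertip and, keeping it down, push the tray of polished finials along the chute with the other finger, past the open gate, until the tray is fully home against the end stop. Then let go of the treadle so the gate springs shut behind the tray. Only push: do not pick up the tray, do not let the gate and the tray knock together, and leave everything else on the bench where it is.

Things in the scene. Friction and masses are not known exactly. Their poses are not given: they have to be found in the camera images.
- chute: Straight aluminium chute fixed on the bench. Origin on the bench surface, on the chute's centre line, in the plane of the gate tongue. x = direction of travel (roughly to the robot's left), y across (roughly towards the robot), z up. Base plate x -220 to +176, y -62 to +50 mm; floor 14 above the bench; two walls, inner faces at y = +38 and -38, 5 thick, tops 40 above the bench; open at x = -214.
- stop (a point): Middle of the inner face of the dark steel end stop across the chute's far end: chute x = +170, y = 0, 32 mm above the bench. The stop is 36 high (top 50 above the bench).
- tray: Grey tray in the chute, 110 long (own x, along the travel) x 70 wide x 44 mm high, flat upright end faces, three polished finials fixed inside rising to 70 above its underside (nearest 33 from the rear face). Origin: centre of its underside. 0.3 to 0.6 kg. Starts on the chute floor, its front 15 to 60 before the tongue. Fully home: front face on the end stop, origin at chute x = +115, rear face 60 beyond the gate.
- gate (a joint): Angle of the steel spring gate (rad): 0 shut, 0.65 fully open (stop). A rocker hinged on a line along the chute at chute y = -50, 30 mm above the bench: tongue on the chute side, treadle on the other. Pressing the treadle down swings the tongue up and out over the wall; from about 0.38 it clears the tray. Springs shut when let go; about 3 to 6 N on the treadle holds it open.
- treadle (a point): Centre of the treadle's top face. Flat steel bar 295 long (chute x -225 to +70), 28 wide, 6 mm thick, on the side of the chute away from the robot, at chute y = -92. Top centre about 47 above the bench when shut (sloping up outward 0.32 rad), about 19 when fully open (sloping down outward 0.33 rad). A fingertip may press it anywhere along its length and slide along it.
- tongue_tip (a point): Lower inner corner of the gate's tongue, a steel bar 6 mm thick along x at chute x = 0. Shut: at chute y = -12, 48 above the bench (tongue's top 62), blocking the tray, whose top is 58 above the bench. Open past 0.38 all of it lies at y below -20 and under 85 above the bench, so a finger at y above -12 passes beside it.
- spare_finial: Bystander: spare polished finial 60 high, 26 wide, standing beside the chute on the robot's side.
- compound_jar: Bystander: small jar 48 wide, 42 high, beside the chute on the robot's side.
- burr_stand: Bystander: wooden block 50 x 50 x 22 with six steel burrs up to 52 high, beside the chute on the robot's side.
- brass_brush: Bystander: brush lying beyond the chute, handle along its x axis.
- handpiece: Bystander: dark handpiece 22 wide, 150 long, lying beyond the chute.
- candlestick: Bystander: polished candlestick 125 high, foot 72 wide, standing to the left.
- parts_bin: Bystander: black open bin 150 x 110 x 55 to the right.

How it is judged (in metres and radians):
On the way, in this order (a step that is already met when the one before it is completed fails the run):
1. a finger presses the treadle and the gate is open while the tray is still before it (value of joint gate above 0.36 rad and x of tray in the frame of chute below -0.056 m and contact force between the fingers and gate above 0.3 N), for 0.1 s.
2. the tray is passing the gate, which a finger holds open (value of joint gate above 0.36 rad and x of tray in the frame of chute between -0.04 and 0.04 m and contact force between the fingers and gate above 0.3 N), for 0.1 s.
At the end, for the whole second after the job is handed in: the tray lies flat and still in the chute with its front within 5 mm of the end stop, and the gate has sprung shut (under 0.06 rad) behind it (x of tray in the frame of chute between 0.11 and 0.118 m and z of tray in the frame of chute below 0.018 m and angle between tray's own z axis and vertical below 0.06 rad and value of joint gate below 0.06 rad and linear speed of tray below 0.01 m/s); the robot touches nothing.
It fails at once if the tray is lifted or tipped (z of tray in the frame of chute above 0.026 m or angle between tray's own z axis and vertical above 0.2 rad).
It fails at once if the gate and the tray knock together (contact force between gate and tray above 2 N).
It fails at once if a bystander is disturbed (moved more than 25 mm) (distance of any of spare_finial, compound_jar, burr_stand, brass_brush, handpiece, candlestick, parts_bin from where it was at the start of the episode above 0.025 m).
It also fails if it takes over 38 s, if anything falls off the work surface, if the arm or the gripper's body presses on something with over 40 N, if the wrist force passes 120 N, or if a joint passes its speed limit or range.

## Working session

There is one attempt and no reset: what is moved stays moved. The work goes in short steps, Python scripts to look and compute and a tool call to move; the robot and the scene stay as the last step left them, time stands still between calls to the robot, and variables do not carry over. Pictures are saved under pics/ and viewed, and the job is handed in when it is done.

Besides the shell and the picture viewer there is one more tool, called as a command line: name --argument value ..., lists and objects as JSON in quotes. step_arm: Moves the arm, as the interface text tells. Its arguments: {"type":"object","properties":{"series":{"type":"array","items":{"type":"object","properties":{"translation":{"type":"array","items":{"type":"number"}},"roll":{"type":"number"},"grip":{"type":"number"}}}}},"required":["series"]}

```bash
ls; mkdir -p pics
python3 - <<'E'
from cell import *
import cv2
print(get_obs())
for n in ("scene","top"):
    im=grab_frame(n); cv2.imwrite(f"pics/{n}0.png",im[:,:,::-1]); print(n,calibration(n))
print(calibration("wrist"))
E
```

```text
pics
{'time_s': 0.0, 'joint_pos': array([-1.17297038e+00,  3.20286670e-01,  1.56568040e+00,  5.60803163e-06,
        1.25734494e+00, -1.99911703e-02]), 'qd': array([-0.00034454, -0.00016203,  0.00216367, -0.00065674, -0.00031983,
       -0.00131843]), 'tau': array([-3.13318553e-03, -4.12461233e+01, -2.31974369e+01,  7.25578750e-02,
        4.59216011e-02, -1.37248207e-04]), 'tool_pos': array([ 233.14456514, -525.11018094,  232.12269945]), 'eef_rot': array([-8.44882255e-04,  9.78257673e-01,  2.07391386e-01, -1.58824353e-04]), 'ft_force': array([0.86636836, 0.48325189, 0.55493825]), 'moment': array([ 0.00370685,  0.03032938, -0.00149808]), 'grip_width': 91.09103156458131}
scene {'fov_y': 42.64715794795315, 'cx': 308.83810756402704, 'cy': 237.12572627384736, 'xyz': array([1183.87653525,  622.64372567, 1297.8954473 ]), 'orientation': array([-0.1073777 ,  0.36558749,  0.88265398, -0.27520495])}
top {'fov_y': 46.01366593206478, 'cx': 321.2018311607783, 'cy': 237.66094754461648, 'xyz': array([ 371.11153124,   11.6514912 , 1466.28605743]), 'orientation': array([ 0.05392537, -0.7014432 ,  0.70870281, -0.05300782])}
{'fov_y': 67.33846926677543, 'cx': 319.6532857472523, 'cy': 243.6512605463293, 'tool_from_camera': array([[ 1.00596109e-04, -9.59858992e-01, -2.80482986e-01,
         7.92984525e+01],
       [ 9.99999994e-01,  8.65200541e-05,  6.25672754e-05,
         5.10006182e-03],
       [-3.57883588e-05, -2.80482991e-01,  9.59858995e-01,
        -1.51075929e+02],
       [ 0.00000000e+00,  0.00000000e+00,  0.00000000e+00,
         1.00000000e+00]])}
```

View pics/scene0.png

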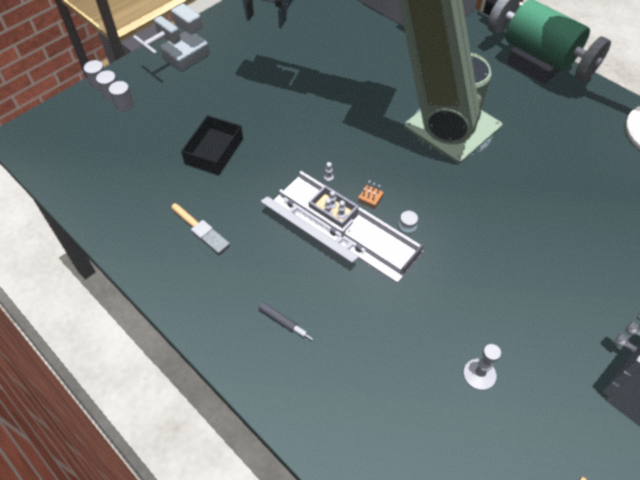

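View pics/top0.png

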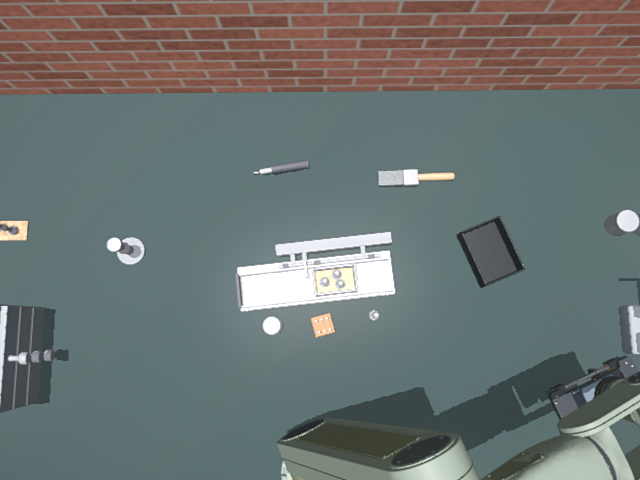

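Run:
```python
from cell import *
import cv2,numpy as np
for cam in ("top","scene"):
    for t in ("chute","tray","treadle","gate"):
        r=masks_of(t,cam)
        for k in r[:2]:
            print(cam,t,round(k["score"],2),np.round(k["extent"],1),k["pixels"].sum())
        if r: np.save(f"m_{cam}_{t}.npy",r[0]["pixels"])
im=cv2.imread("pics/top0.png")[220:340,225:405]; cv2.imwrite("pics/topc.png",cv2.resize(im,None,fx=4.4,fy=4.4,interpolation=cv2.INTER_CUBIC))
im=cv2.imread("pics/scene0.png")[150:290,250:430]; cv2.imwrite("pics/scenec.png",cv2.resize(im,None,fx=4.2,fy=4.2,interpolation=cv2.INTER_CUBIC))
```

```text
top chute 0.92 [314.1 272.9 157.4  79.5] 6978
top tray 0.95 [335.6 277.6  44.2  34.6] 1345
top treadle 0.97 [334.7 255.3 118.2  48. ] 1775
top gate 0.72 [333.  256.1 113.7  45.8] 1688
top gate 0.49 [374.7 315.5  10.2  11. ] 74
scene chute 0.62 [343.5 229.2 161.3 111.7] 5960
scene tray 0.56 [332.2 207.   52.9  46.8] 1260
scene treadle 0.7 [308.7 229.3  96.4  62.2] 1502
scene gate 0.72 [341.6 226.8 163.4 113.3] 6088
scene gate 0.58 [311.9 231.3  94.1  64.3] 1522
```

View pics/topc.png

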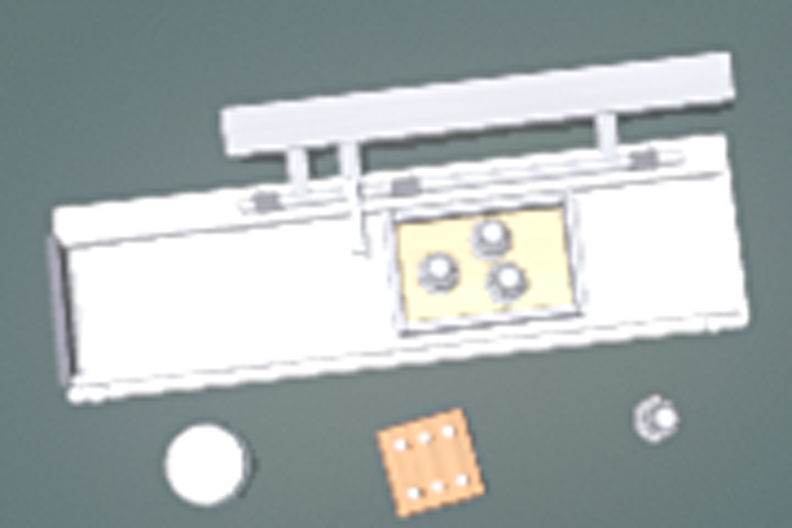

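View pics/scenec.png

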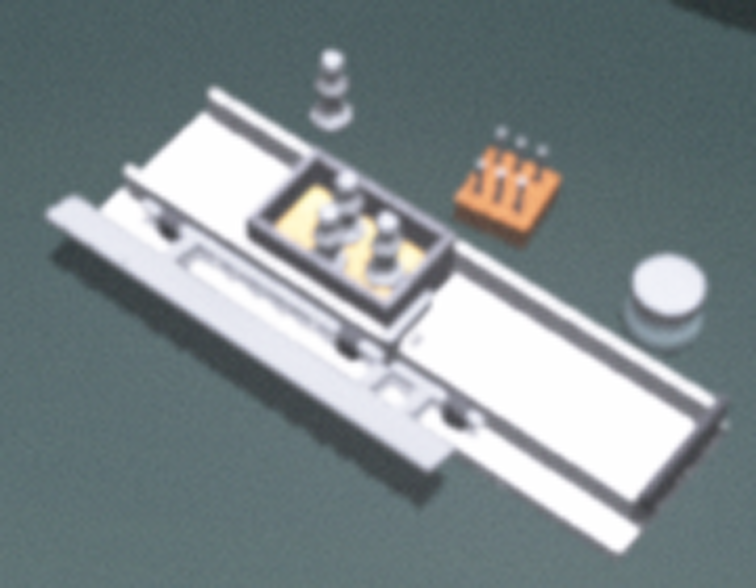

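```bash
cat > h.py <<'E'
from cell import *
import cv2,numpy as np
from scipy.spatial.transform import Rotation as R
def P(cam,p):
    c=calibration(cam); q=c["orientation"]; M=R.from_quat([q[1],q[2],q[3],q[0]]).as_matrix()
    f=240/np.tan(np.radians(c["fov_y"])/2)
    v=(np.atleast_2d(p)-c["xyz"])@M
    return np.c_[c["cx"]+f*v[:,0]/v[:,2], c["cy"]+f*v[:,1]/v[:,2]]
def C2W(pose,p):
    x,y,a=pose[:3]; p=np.atleast_2d(p).astype(float); c,s=np.cos(a),np.sin(a)
    return np.c_[x+c*p[:,0]-s*p[:,1], y+s*p[:,0]+c*p[:,1], p[:,2]]
E
cat > fit.py <<'E'
from h import *
from scipy.optimize import least_squares
T=[((222,108),(70,-105.3,51.4)),((728,52),(-225,-105.3,51.4)),((734,98),(-225,-78.7,42.6)),((228,156),(70,-78.7,42.6)),((53,208),(176,-62,14)),((722,135),(-220,-62,14)),((363,254),(0,-12,50))]
S=[((48,213),(-225,-105.3,51.4)),((430,470),(70,-105.3,51.4)),((455,450),(70,-78.7,42.6)),((622,552),(176,-62,14)),((213,90),(-214,41,40)),((130,170),(-214,-41,40))]
Tt=[((388,210),(55,-35)),((572,190),(-55,-35)),((583,312),(-55,35)),((402,335),(55,35))]
St=[((315,155),(-55,35)),((455,240),(55,35)),((385,312),(55,-35)),((250,217),(-55,-35))]
cv=lambda cam,l: np.array([np.array(a)/ (4.4 if cam=="top" else 4.2)+((225,220) if cam=="top" else (250,150)) for a,_ in l])
def res(v,use=("top","scene")):
    o=[]
    for cam,l,lt in (("top",T,Tt),("scene",S,St)):
        if cam not in use: continue
        o.append(P(cam,C2W(v,[b for _,b in l]))-cv(cam,l))
        o.append(P(cam,C2W(v,[(v[3]+b[0],v[4]+b[1],58) for _,b in lt]))-cv(cam,lt))
    return np.vstack(o).ravel()
for use in (("top",),("scene",),("top","scene")):
    r=least_squares(res,[450,0,1.65,-90,0],args=(use,),loss="soft_l1")
    print(use,np.round(r.x,3)); print(np.round(res(r.x,use).reshape(-1,2),1).tolist())
E
python3 fit.py
```

```text
('top',) [ 4.73149e+02  4.84840e+01  1.67200e+00 -7.12300e+01  1.01000e-01]
[[-0.2, -0.1], [0.5, -0.2], [0.1, 0.1], [-0.3, -0.2], [0.1, 0.2], [0.4, -0.2], [-0.8, 0.3], [-1.1, 0.2], [0.8, -0.1], [1.7, 0.1], [-1.2, -0.2]]
('scene',) [473.268  52.897   1.67  -69.357  -3.029]
[[-0.6, -0.2], [0.2, 0.2], [0.7, -0.4], [-0.2, 0.7], [0.2, 0.1], [-0.2, -0.4], [-0.0, -1.2], [0.7, -0.1], [0.3, 0.3], [-1.8, 0.7]]
('top', 'scene') [473.086  50.484   1.67  -69.814  -0.957]
[[-0.9, -0.1], [-0.1, -0.0], [-0.6, 0.3], [-1.0, -0.2], [-0.6, 0.1], [-0.3, 0.1], [-1.5, 0.4], [-2.4, -0.1], [-0.6, -0.3], [0.3, -0.2], [-2.6, -0.5], [-1.2, -0.8], [-0.5, -0.5], [0.1, -1.0], [-0.9, -0.0], [-0.5, -0.5], [-0.8, -0.9], [-0.3, -2.3], [0.4, -1.3], [0.0, -1.0], [-2.0, -0.5]]
```

```bash
cat >> h.py <<'E'
POSE=(473.1,50.5,1.670)
def W2C(p,pose=POSE):
    x,y,a=pose; d=np.asarray(p,float)-[x,y,0]; c,s=np.cos(a),np.sin(a)
    return np.array([c*d[0]+s*d[1],-s*d[0]+c*d[1],d[2]])
def st():
    o=get_obs(); q=o["eef_rot"]; r=R.from_quat([q[1],q[2],q[3],q[0]]); M=r.as_matrix()
    return o,M
def to(chute):  # tool-axis translation to chute-frame TCP target
    o,M=st(); w=C2W(POSE,chute)[0]
    print("t",o["time_s"],"tcp chute",np.round(W2C(o["tool_pos"]),1),"yaw",round(np.arctan2(M[1,0],M[0,0]),4),"F",np.round(o["ft_force"],1))
    print("target world",np.round(w,1),"tool shift",np.round(M.T@(w-o["tool_pos"]),1))
E
python3 -c "
from h import *
to((-175,-43,170)); print(C2W(POSE,[(44,-43,42)]))"
```

```text
t 0.5 tcp chute [-549.5  295.7  232.9] yaw 0.4178 F [ 0.1  0.3 -0.9]
target world [ 533.2 -119.4  170. ] tool shift [ 438.9 -249.5   62.9]
[[511.53077843  98.54243197  42.        ]]
```

step_arm --series '[{"translation": [40, -22, 0], "roll": -0.12, "grip": 1}, {"translation": [80, -45, 0], "roll": -0.24, "grip": 1}, {"translation": [120, -68, 0], "roll": -0.36, "grip": 1}, {"translation": [160, -91, 0], "roll": -0.48, "grip": 1}, {"translation": [200, -114, 0], "roll": -0.6, "grip": 1}]'

```text
time_s: 1.0
tool_pos: [370.6, -338.7, 233.2]
eef_rot: [0.0, 0.872, 0.489, 0.0]
ft_force: [0.4, -1.1, 0.9]
grip_width: 91.1
```

```bash
python3 -c "
from h import *
to((-175,-43,170))"
```

```text
t 1.0 tcp chute [-377.2  140.5  233.2] yaw 1.0222 F [ 0.4 -1.1  0.9]
target world [ 533.2 -119.4  170. ] tool shift [271.9  24.3  63.2]
```

step_arm --series '[{"translation": [48, 4, 10], "roll": -0.13, "grip": 1}, {"translation": [96, 9, 20], "roll": -0.26, "grip": 1}, {"translation": [144, 13, 30], "roll": -0.39, "grip": 1}, {"translation": [192, 17, 40], "roll": -0.52, "grip": 1}, {"translation": [236, 21, 55], "roll": -0.648, "grip": 1}]'

```text
time_s: 1.5
tool_pos: [513.3, -148.6, 178.4]
eef_rot: [0.001, 0.671, 0.742, 0.001]
ft_force: [-0.0, -1.1, 0.9]
grip_width: 91.2
```

```bash
python3 -c "
from h import *
to((-175,-43,110))"
```

```text
t 1.5 tcp chute [-202.1  -20.2  178.4] yaw 1.6716 F [-0.  -1.1  0.9]
target world [ 533.2 -119.4  110. ] tool shift [27.1 22.7 68.4]
```

step_arm --series '[{"translation": [13, 12, 20], "roll": 0, "grip": 1}, {"translation": [27, 23, 40], "roll": 0, "grip": 1}, {"translation": [27, 23, 60], "roll": 0, "grip": 1}, {"translation": [27, 23, 68], "roll": 0, "grip": 1}, {"translation": [27, 23, 68], "roll": 0, "grip": 1}]'

```text
time_s: 2.0
tool_pos: [531.3, -121.3, 109.0]
eef_rot: [-0.001, 0.673, 0.74, -0.001]
ft_force: [0.1, 0.4, 1.2]
grip_width: 91.4
```

Run:
```python
from h import *
to((-175,-43,110))
for n in ("wrist","top","scene"):
    im=grab_frame(n)[:,:,::-1].copy(); 
    if n=="top": im=cv2.resize(im[200:360,220:420],None,fx=4,fy=3.75,interpolation=2) 
    if n=="scene": im=cv2.resize(im[120:300,240:440],None,fx=3.3,fy=3.3,interpolation=2)
    cv2.imwrite(f"pics/{n}1.png",im)
```

```text
t 2.0 tcp chute [-176.7  -40.9  109. ] yaw 1.6657 F [0.1 0.4 1.2]
target world [ 533.2 -119.4  110. ] tool shift [ 1.7  2.1 -1. ]
```

View pics/wrist1.png

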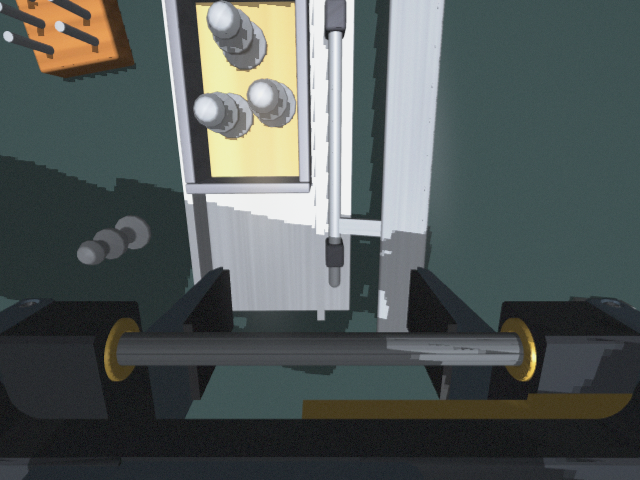

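View pics/scene1.png

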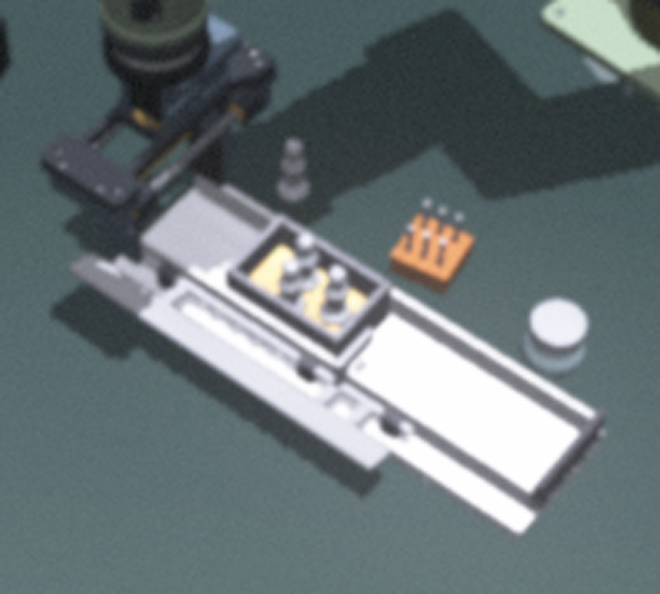

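Run:
```python
from h import *
o,M=st(); c=calibration("wrist"); T=c["tool_from_camera"]; f=240/np.tan(np.radians(c["fov_y"])/2)
def pw(p):
    w=C2W(POSE,p)[0]; t=M.T@(w-o["tool_pos"]); v=T[:3,:3].T@(t-T[:3,3]); return np.round([c["cx"]+f*v[0]/v[2],c["cy"]+f*v[1]/v[2]],1)
im=cv2.imread("pics/wrist1.png")
segs=[((-225,-105.3,51.4),(70,-105.3,51.4)),((-225,-78.7,42.6),(70,-78.7,42.6)),((-220,-62,14),(176,-62,14)),((-214,38,40),(100,38,40)),((-214,-38,40),(100,-38,40)),((-125,-35,58),(-125,35,58)),((-214,-38,14),(-214,38,14))]
for a,b in segs:
    pts=[pw(np.array(a)+(np.array(b)-a)*s) for s in np.linspace(0,1,40)]
    for p in pts: 
        if 0<=p[0]<640 and 0<=p[1]<480: cv2.circle(im,(int(p[0]),int(p[1])),1,(0,0,255),-1)
def tool(t):
    v=T[:3,:3].T@(np.array(t)-T[:3,3]); return [c["cx"]+f*v[0]/v[2],c["cy"]+f*v[1]/v[2]]
for y in (-59,-45.5,45.5,59):
  for x in (-16,16):
    p=tool((x,y,19)); cv2.circle(im,(int(p[0]),int(p[1])),3,(0,255,0),-1)
cv2.imwrite("pics/wrist1o.png",im)
```

```text
(no output)
```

View pics/wrist1o.png

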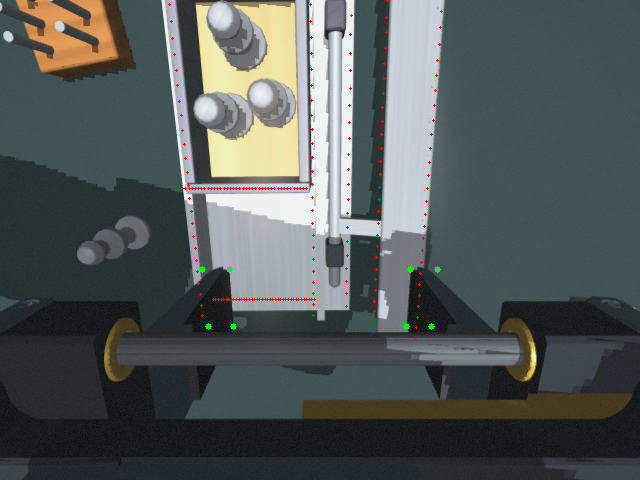

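step_arm --series '[{"translation": [1, 2, 15], "roll": 0, "grip": 1}, {"translation": [1, 2, 30], "roll": 0, "grip": 1}, {"translation": [1, 2, 38], "roll": 0, "grip": 1}, {"translation": [1, 2, 44], "roll": 0, "grip": 1}, {"translation": [1, 2, 50], "roll": 0, "grip": 1}]'

```text
time_s: 2.65
tool_pos: [535.4, -120.6, 60.8]
eef_rot: [0.002, 0.673, 0.74, 0.001]
ft_force: [1.2, -0.0, 2.8]
grip_width: 91.2
```

```bash
python3 -c "
from h import *
to((-175,-43,42))"
```

```text
t 2.65 tcp chute [-176.4  -45.    60.8] yaw 1.6653 F [ 1.2 -0.   2.8]
target world [ 533.2 -119.4   42. ] tool shift [ 1.4 -2.1 18.8]
```

step_arm --series '[{"translation": [0, 0, 4], "roll": 0, "grip": 1}, {"translation": [0, 0, 8], "roll": 0, "grip": 1}, {"translation": [0, 0, 12], "roll": 0, "grip": 1}, {"translation": [0, 0, 16], "roll": 0, "grip": 1}, {"translation": [0, 0, 17], "roll": 0, "grip": 1}]'

```text
time_s: 3.15
tool_pos: [534.6, -120.4, 42.8]
eef_rot: [0.001, 0.673, 0.74, 0.0]
ft_force: [3.2, 0.1, 3.5]
grip_width: 91.3
```

Run:
```python
from h import *
to((-175,-43,42))
for n in ("top","scene"):
    im=grab_frame(n)[:,:,::-1].copy(); 
    if n=="top": im=cv2.resize(im[210:350,220:410],None,fx=4,fy=4,interpolation=2) 
    if n=="scene": im=cv2.resize(im[120:300,240:440],None,fx=3.3,fy=3.3,interpolation=2)
    cv2.imwrite(f"pics/{n}2.png",im)
to((-175,-43,42))
```

```text
t 3.15 tcp chute [-176.2  -44.2   42.8] yaw 1.6658 F [3.2 0.1 3.5]
target world [ 533.2 -119.4   42. ] tool shift [ 1.2 -1.2  0.8]
t 3.25 tcp chute [-176.1  -44.2   43. ] yaw 1.6657 F [ 3.3 -1.3  3.2]
target world [ 533.2 -119.4   42. ] tool shift [ 1.1 -1.2  1. ]
```

View pics/top2.png

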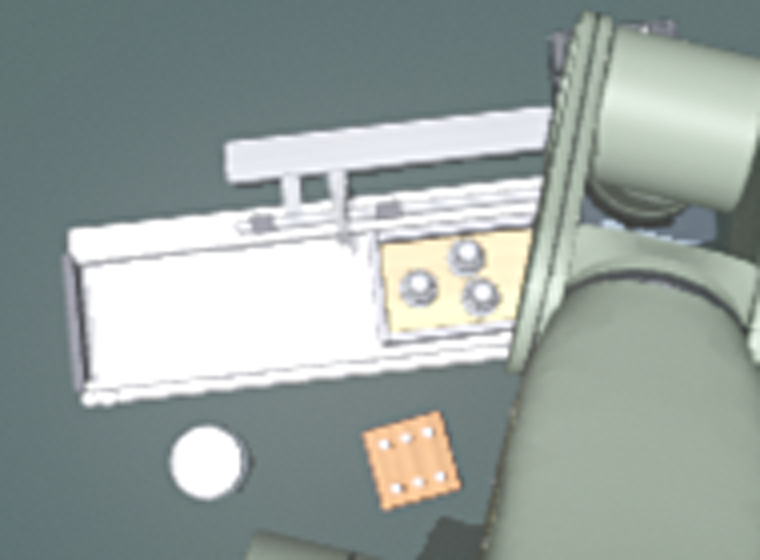

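View pics/scene2.png

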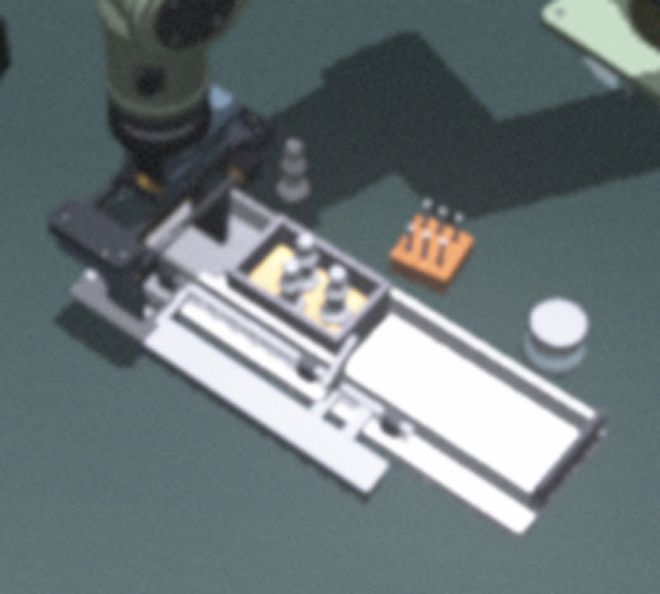

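Run:
```python
from h import *
def rot(y,z,t): # shut->theta; tongue side up
    c,s=np.cos(t),np.sin(t); a,b=y+50,z-30; return -50+c*a-s*b, 30+s*a+c*b
for t in (0,.38,.45,.5,.55,.6,.65):
    p=[(0,)+rot(-12,48,t),(70,)+rot(-105.3,51.4,t),(70,)+rot(-78.7,42.6,t),(70,)+rot(-92,47,t)]
    print(t,np.round(P("top",C2W(POSE,p))[:3],1).tolist(),np.round(P("scene",C2W(POSE,p))[1:3],1).tolist(),"ctr",np.round(p[3][1:],1))
```

```text
0 [[306.0, 278.1], [274.5, 244.4], [275.8, 255.2]] [[351.9, 261.4], [358.4, 256.1]] ctr [-92.  47.]
0.38 [[305.4, 274.0], [275.1, 244.1], [276.1, 254.7]] [[350.5, 267.4], [357.5, 259.4]] ctr [-95.3  30.2]
0.45 [[305.3, 273.0], [275.2, 244.4], [276.2, 254.8]] [[350.4, 268.2], [357.4, 259.9]] ctr [-95.2  27. ]
0.5 [[305.2, 272.3], [275.3, 244.6], [276.2, 254.9]] [[350.5, 268.8], [357.4, 260.2]] ctr [-95.   24.8]
0.55 [[305.1, 271.6], [275.4, 245.0], [276.3, 255.1]] [[350.5, 269.3], [357.4, 260.5]] ctr [-94.7  22.5]
0.6 [[305.0, 270.8], [275.6, 245.4], [276.3, 255.3]] [[350.6, 269.7], [357.5, 260.8]] ctr [-94.3  20.3]
0.65 [[305.0, 270.1], [275.7, 245.8], [276.4, 255.5]] [[350.8, 270.1], [357.5, 261.0]] ctr [-93.7  18.1]
```

step_arm --series '[{"translation": [5, 0, 0.5], "roll": 0, "grip": 1}, {"translation": [11, 0, 0.5], "roll": 0, "grip": 1}, {"translation": [17, 0, 0.5], "roll": 0, "grip": 1}, {"translation": [23, 0, 0.5], "roll": 0, "grip": 1}, {"translation": [28, 0, 0.5], "roll": 0, "grip": 1}]'

```text
time_s: 3.75
tool_pos: [530.9, -91.6, 42.5]
eef_rot: [-0.0, 0.673, 0.74, -0.0]
ft_force: [0.2, -2.4, 4.3]
grip_width: 91.3
```

step_arm --series '[{"translation": [3, 0, 0], "roll": 0, "grip": 1}, {"translation": [6, 0, 0], "roll": 0, "grip": 1}, {"translation": [10, 0, 0], "roll": 0, "grip": 1}, {"translation": [15, 0, 0], "roll": 0, "grip": 1}, {"translation": [20, 0, 0], "roll": 0, "grip": 1}]'

```text
time_s: 4.25
tool_pos: [529.5, -72.8, 42.5]
eef_rot: [0.001, 0.672, 0.74, -0.0]
ft_force: [1.8, -6.3, 2.8]
grip_width: 91.3
```

Run:
```python
from h import *
to((44,-44,42))
for n in ("top","scene"):
    im=grab_frame(n)[:,:,::-1].copy(); 
    if n=="top": im=cv2.resize(im[210:350,220:410],None,fx=4,fy=4,interpolation=2) 
    if n=="scene": im=cv2.resize(im[120:300,240:440],None,fx=3.3,fy=3.3,interpolation=2)
    cv2.imwrite(f"pics/{n}3.png",im)
```

```text
t 4.25 tcp chute [-128.3  -43.9   42.5] yaw 1.6667 F [ 1.8 -6.3  2.8]
target world [512.5  98.6  42. ] tool shift [172.3  -0.4   0.3]
```

View pics/scene3.png

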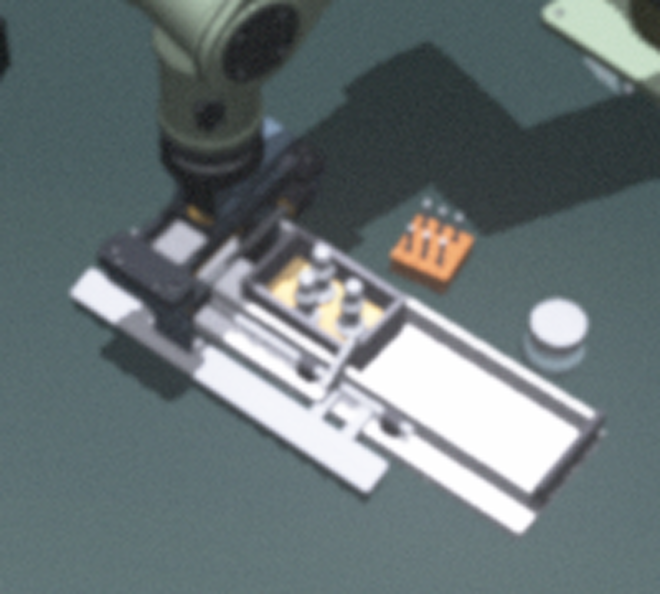

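step_arm --series '[{"translation": [7, 0, 0], "roll": 0, "grip": 1}, {"translation": [14, 0, 0], "roll": 0, "grip": 1}, {"translation": [21, 0, 0], "roll": 0, "grip": 1}, {"translation": [28, 0, 0], "roll": 0, "grip": 1}, {"translation": [35, 0, 0], "roll": 0, "grip": 1}]'

```text
time_s: 4.85
tool_pos: [526.0, -38.0, 42.5]
eef_rot: [0.0, 0.672, 0.74, -0.0]
ft_force: [1.7, -6.1, 3.6]
grip_width: 91.1
```

step_arm --series '[{"translation": [7, 0, 0], "roll": 0, "grip": 1}, {"translation": [14, 0, 0], "roll": 0, "grip": 1}, {"translation": [21, 0, 0], "roll": 0, "grip": 1}, {"translation": [28, 0, 0], "roll": 0, "grip": 1}, {"translation": [35, 0, 0], "roll": 0, "grip": 1}]'

```text
time_s: 5.35
tool_pos: [522.5, -3.2, 42.5]
eef_rot: [0.0, 0.672, 0.74, -0.001]
ft_force: [1.3, -5.8, 3.7]
grip_width: 90.7
```

Run:
```python
from h import *
to((44,-44,42))
for n in ("wrist","scene"):
    im=grab_frame(n)[:,:,::-1].copy(); 
    if n=="scene": im=cv2.resize(im[120:300,240:440],None,fx=3.3,fy=3.3,interpolation=2)
    cv2.imwrite(f"pics/{n}4.png",im)
```

```text
t 5.35 tcp chute [-58.3 -43.9  42.5] yaw 1.6667 F [ 1.3 -5.8  3.7]
target world [512.5  98.6  42. ] tool shift [102.3  -0.2   0.3]
```

View pics/scene4.png

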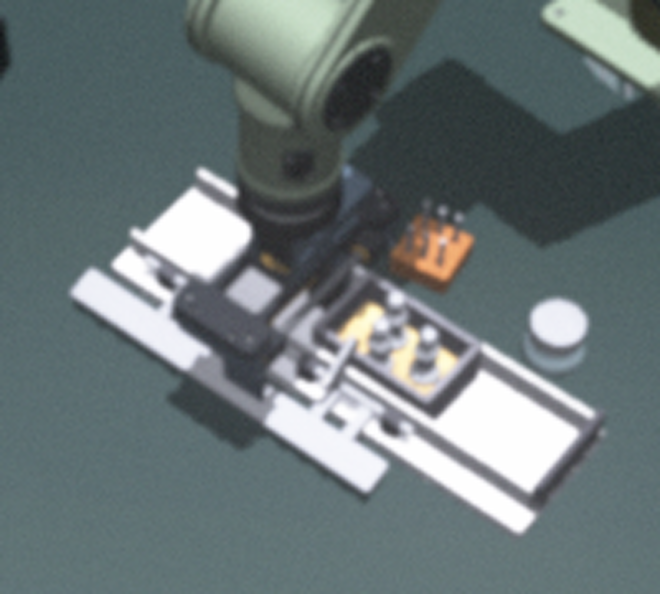

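View pics/wrist4.png

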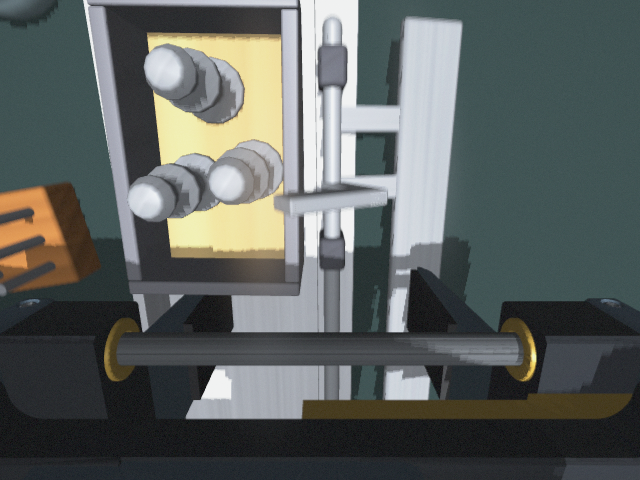

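step_arm --series '[{"translation": [7, 0, 0], "roll": 0, "grip": 1}, {"translation": [14, 0, 0], "roll": 0, "grip": 1}, {"translation": [21, 0, 0], "roll": 0, "grip": 1}, {"translation": [28, 0, 0], "roll": 0, "grip": 1}, {"translation": [35, 0, 0], "roll": 0, "grip": 1}]'

```text
time_s: 5.95
tool_pos: [519.2, 31.4, 42.4]
eef_rot: [0.0, 0.672, 0.74, -0.001]
ft_force: [0.4, -6.6, 4.6]
grip_width: 91.1
```

step_arm --series '[{"translation": [7, 0, 0], "roll": 0, "grip": 1}, {"translation": [14, 0, 0], "roll": 0, "grip": 1}, {"translation": [21, 0, 0], "roll": 0, "grip": 1}, {"translation": [28, 0, 0], "roll": 0, "grip": 1}, {"translation": [35, 0, 0], "roll": 0, "grip": 1}]'

```text
time_s: 6.45
tool_pos: [515.6, 66.2, 42.4]
eef_rot: [0.0, 0.672, 0.74, -0.001]
ft_force: [0.6, -5.7, 5.1]
grip_width: 91.1
```

Run:
```python
from h import *
to((44,-44,42))
for n in ("top","scene"):
    im=grab_frame(n)[:,:,::-1].copy(); 
    if n=="top": im=cv2.resize(im[210:350,220:410],None,fx=4,fy=4,interpolation=2) 
    if n=="scene": im=cv2.resize(im[120:300,240:440],None,fx=3.3,fy=3.3,interpolation=2)
    cv2.imwrite(f"pics/{n}5.png",im)
```

```text
t 6.45 tcp chute [ 11.4 -43.9  42.4] yaw 1.6666 F [ 0.6 -5.7  5.1]
target world [512.5  98.6  42. ] tool shift [32.6 -0.   0.3]
```

View pics/scene5.png

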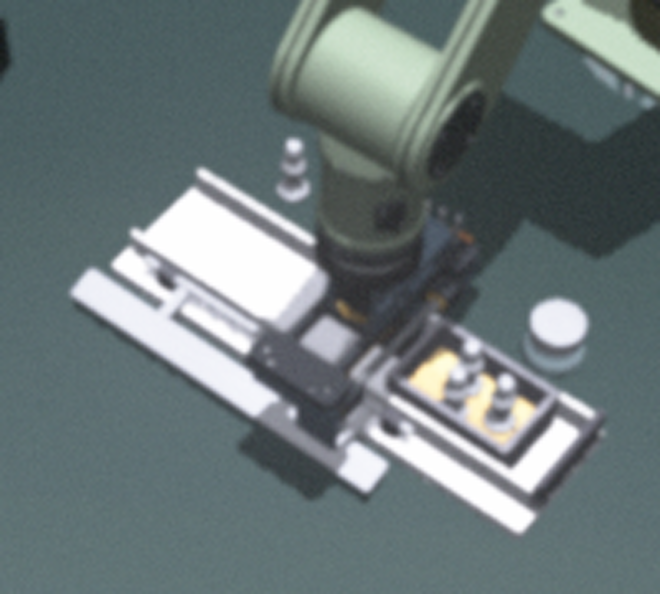

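View pics/top5.png

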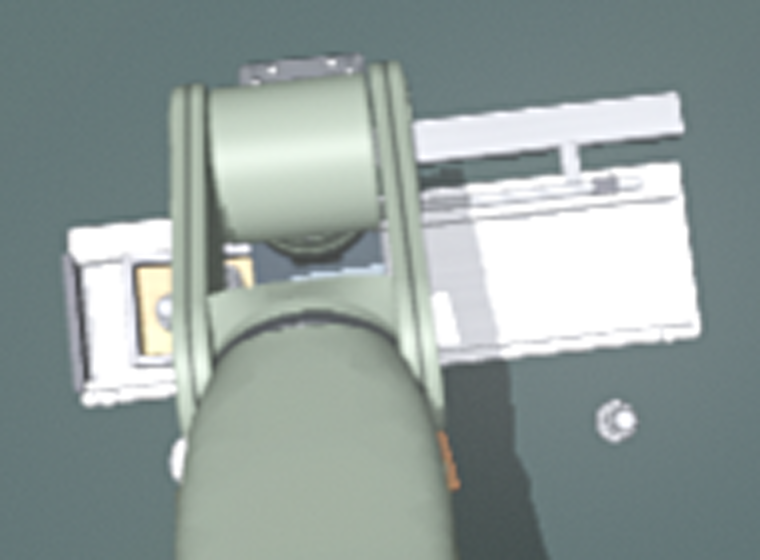

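step_arm --series '[{"translation": [7, 0, 0], "roll": 0, "grip": 1}, {"translation": [14, 0, 0], "roll": 0, "grip": 1}, {"translation": [20, 0, 0], "roll": 0, "grip": 1}, {"translation": [25, 0, 0], "roll": 0, "grip": 1}, {"translation": [28, 0, 0], "roll": 0, "grip": 1}]'

```text
time_s: 7.05
tool_pos: [513.0, 94.1, 42.3]
eef_rot: [0.0, 0.672, 0.74, -0.001]
ft_force: [1.3, -6.4, 4.6]
grip_width: 91.0
```

step_arm --series '[{"translation": [0.5, 0, 0], "roll": 0, "grip": 1}, {"translation": [1, 0, 0], "roll": 0, "grip": 1}, {"translation": [1.5, 0, 0], "roll": 0, "grip": 1}, {"translation": [2, 0, 0], "roll": 0, "grip": 1}, {"translation": [2.5, 0, 0], "roll": 0, "grip": 1}]'

```text
time_s: 7.55
tool_pos: [512.9, 95.1, 42.4]
eef_rot: [0.001, 0.672, 0.741, -0.002]
ft_force: [2.3, -12.5, 5.4]
grip_width: 91.1
```

Run:
```python
from h import *
to((44,-44,42))
```

```text
t 7.55 tcp chute [ 40.5 -44.1  42.4] yaw 1.6687 F [  2.3 -12.5   5.4]
target world [512.5  98.6  42. ] tool shift [ 3.5 -0.1  0.3]
```

step_arm --series '[{"translation": [0.5, 0, 0], "roll": 0, "grip": 1}, {"translation": [1, 0, 0], "roll": 0, "grip": 1}, {"translation": [1.5, 0, 0], "roll": 0, "grip": 1}, {"translation": [1.5, 0, 0], "roll": 0, "grip": 1}, {"translation": [1.5, 0, 0], "roll": 0, "grip": 1}]'

```text
time_s: 8.05
tool_pos: [513.1, 95.4, 42.4]
eef_rot: [0.002, 0.671, 0.742, -0.002]
ft_force: [2.9, -16.5, 5.0]
grip_width: 91.3
```

Run:
```python
from h import *
to((44,-44,42))
for n in ("wrist","scene"):
    im=grab_frame(n)[:,:,::-1].copy(); 
    if n=="scene": im=cv2.resize(im[190:290,330:440],None,fx=6,fy=6,interpolation=2)
    cv2.imwrite(f"pics/{n}6.png",im)
```

```text
t 8.05 tcp chute [ 40.7 -44.2  42.4] yaw 1.6708 F [  2.9 -16.5   5. ]
target world [512.5  98.6  42. ] tool shift [ 3.3 -0.2  0.4]
```

View pics/scene6.png

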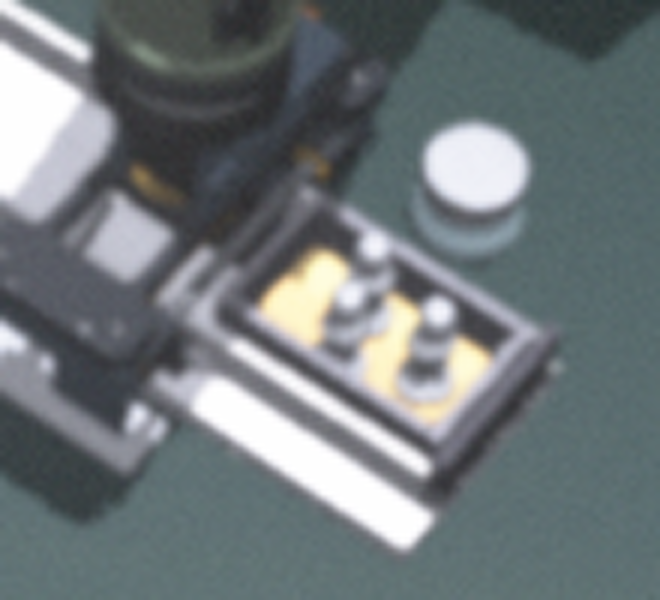

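View pics/wrist6.png

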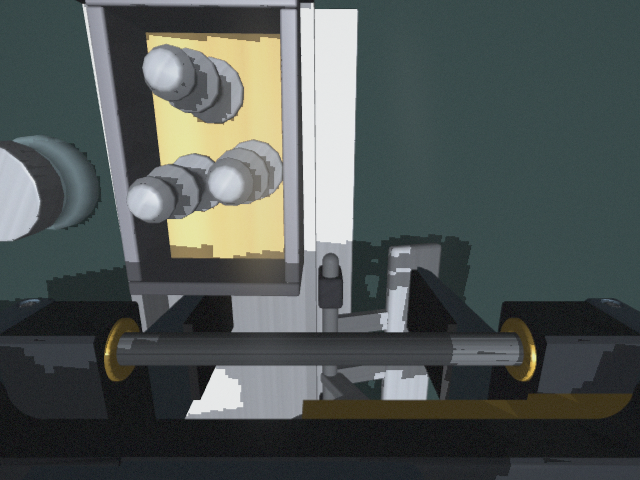

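step_arm --series '[{"translation": [-2, 0, 0], "roll": 0, "grip": 1}, {"translation": [-4, 0, 0], "roll": 0, "grip": 1}, {"translation": [-6, 0, 0], "roll": 0, "grip": 1}, {"translation": [-8, 0, 0], "roll": 0, "grip": 1}, {"translation": [-8, 0, 0], "roll": 0, "grip": 1}]'

```text
time_s: 8.65
tool_pos: [513.6, 91.2, 42.4]
eef_rot: [-0.0, 0.673, 0.74, 0.0]
ft_force: [0.6, 1.5, 3.1]
grip_width: 91.2
```

step_arm --series '[{"translation": [0, 0, -4], "roll": 0, "grip": 1}, {"translation": [0, 0, -8], "roll": 0, "grip": 1}, {"translation": [0, 0, -12], "roll": 0, "grip": 1}, {"translation": [0, 0, -16], "roll": 0, "grip": 1}, {"translation": [0, 0, -20], "roll": 0, "grip": 1}]'

```text
time_s: 9.15
tool_pos: [512.5, 90.6, 62.4]
eef_rot: [-0.001, 0.673, 0.74, -0.001]
ft_force: [-1.8, 0.3, 0.6]
grip_width: 91.0
```

step_arm --series '[{"translation": [0, 0, -4], "roll": 0, "grip": 1}, {"translation": [0, 0, -8], "roll": 0, "grip": 1}, {"translation": [0, 0, -16], "roll": 0, "grip": 1}, {"translation": [0, 0, -30], "roll": 0, "grip": 1}, {"translation": [0, 0, -50], "roll": 0, "grip": 1}]'

```text
time_s: 9.65
tool_pos: [513.3, 90.6, 112.5]
eef_rot: [-0.001, 0.673, 0.74, -0.001]
ft_force: [0.8, -1.2, -0.2]
grip_width: 91.2
```

step_arm --series '[{"translation": [0, 0, -25], "roll": 0, "grip": 1}, {"translation": [0, 0, -50], "roll": 0, "grip": 1}, {"translation": [-30, 0, -75], "roll": 0, "grip": 1}, {"translation": [-60, 0, -100], "roll": 0, "grip": 1}, {"translation": [-90, 0, -110], "roll": 0, "grip": 1}]'

```text
time_s: 10.15
tool_pos: [523.6, 0.3, 225.6]
eef_rot: [0.002, 0.672, 0.74, 0.002]
ft_force: [0.7, -0.1, -0.5]
grip_width: 91.1
```

Run:
```python
from h import *
to((44,-44,42))
for n in ("wrist","scene"):
    im=grab_frame(n)[:,:,::-1].copy(); 
    if n=="scene": im=cv2.resize(im[140:290,240:440],None,fx=4,fy=4,interpolation=2)
    cv2.imwrite(f"pics/{n}7.png",im)
```

```text
t 10.15 tcp chute [-54.9 -45.3 225.6] yaw 1.6665 F [ 0.7 -0.1 -0.5]
target world [512.5  98.6  42. ] tool shift [ 99.1  -2.6 183.5]
```

View pics/scene7.png

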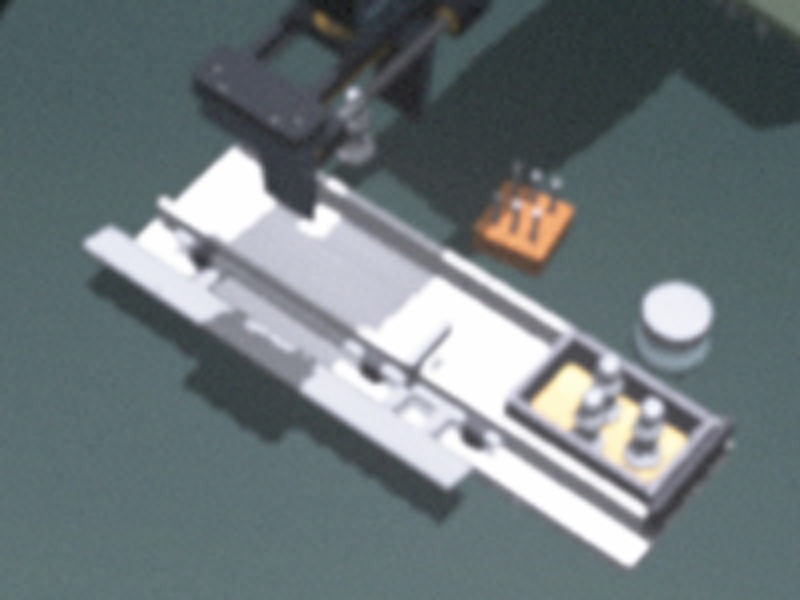

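View pics/wrist7.png

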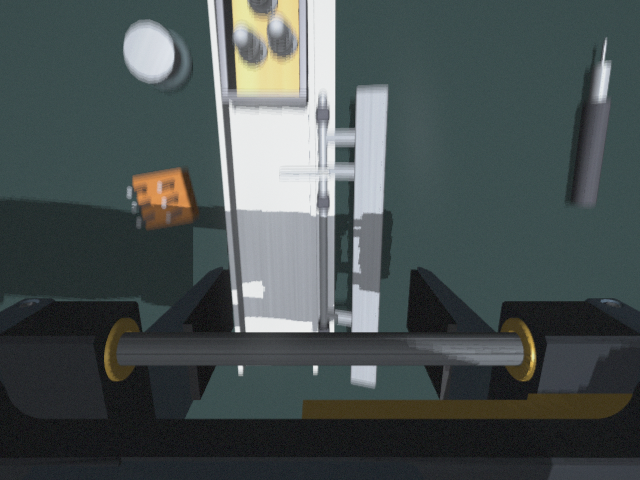

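step_arm --series '[{"translation": [-30, 0, 0], "roll": 0, "grip": 1}, {"translation": [-65, 0, 0], "roll": 0, "grip": 1}, {"translation": [-100, 0, 0], "roll": 0, "grip": 1}, {"translation": [-130, 0, 0], "roll": 0, "grip": 1}, {"translation": [-130, 0, 0], "roll": 0, "grip": 1}]'

```text
time_s: 10.75
tool_pos: [534.8, -130.6, 221.9]
eef_rot: [0.0, 0.674, 0.739, -0.001]
ft_force: [0.9, 0.2, 0.1]
grip_width: 91.3
```

Run:
```python
from h import *
to((44,-44,42))
im=grab_frame("top")[:,:,::-1].copy()
cv2.imwrite("pics/top8.png",cv2.resize(im[240:320,225:345],None,fx=6.6,fy=6.6,interpolation=2))
for v in (110,115): print(v,((P("top",C2W(POSE,[(v+55,-35,58),(v+55,35,58),(v-55,-35,58),(v-55,35,58),(170,0,50),(0,-12,48)]))-[225,240])*6.6).round().tolist())
```

```text
t 10.75 tcp chute [-186.3  -43.5  221.9] yaw 1.6624 F [0.9 0.2 0.1]
target world [512.5  98.6  42. ] tool shift [230.5  -1.1 179.7]
110 [[93.0, 237.0], [110.0, 422.0], [383.0, 205.0], [401.0, 390.0], [91.0, 332.0], [534.0, 252.0]]
115 [[80.0, 238.0], [96.0, 424.0], [370.0, 207.0], [388.0, 391.0], [91.0, 332.0], [534.0, 252.0]]
```

View pics/top8.png

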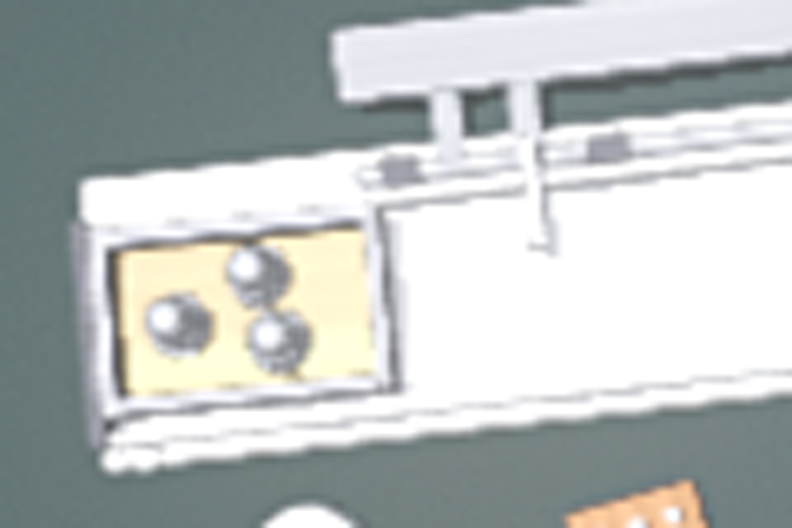

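```bash
python3 -c "
from cell import *
print(hand_in())"
```

```text
the job is handed in; nothing more can be done
None
```

I pushed the tray home against the end stop with the gate held open, then let the gate spring shut behind it and handed the job in at about 10.8 s. The hand-in gives no verdict, so this rests on my own checks.

- **Press:** With the gripper fully open across the chute, one fingertip pressed the treadle down. I estimated the gate at 0.55–0.6 rad from the pictures, with the tray still about 70 mm short of its crossing point.
- **Push:** The other finger pushed the tray's rear face along the chute with a steady 6–7 N. The gate stayed open the whole way and I saw no sign of it touching the tray.
- **Home:** At the end stop the force rose to 12–16 N and the motion halted. I then backed off 4–5 mm, raised the tool slowly to let the treadle up, and moved clear.

**Last checks:**
- The final top and scene pictures show the tray flat and straight against the stop, the treadle and tongue back in the shut position behind it, and the bystanders in view where they started.
- The wrist force was about zero, so the robot was touching nothing.

**One disagreement:** the tray stopped about 3 mm earlier along the chute than my pose estimate predicted. The two cameras also differed by about 4 mm along that line, so I relied on the force rise and the pictures to decide it was home.

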